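# Check an LED lamp with a slot-in light sensor

### The job

Check the LED lamp's output: push the loose black measuring box along the bench, without lifting it, into the fork of the lamp's foot until it sits squarely against the lamp's port plate. Then take the cordless light sensor out of its cradle, pass its blade down through the slot in the box's lid with the sensing disc facing the lamp, and stop when the depth line is level with the lid. Finish while holding the sensor there in the gripper, hanging free at that depth, and leave the bottle, beaker and timer where they stand.

Things in the scene. Friction and masses are not known exactly. Their poses are not given: they have to be found in the camera images.
- lamp: LED lamp fixed to the bench: finned head on a grey foot. Origin: bench level under the middle of the flat front of its upright port plate, 90 wide, 84 high. Own -x points out of the port to where the box docks; z up. The foot's fork reaches along -x: two arms 12 mm high, 94 mm apart inside for 45 mm, then flaring to 122 mm apart, 76 mm from the plate. Behind the plate it ends at x = 150 mm.
- lamp_port (a point): Centre of the round lens opening in the front of the lamp's port plate, on the beam, 45 mm above the bench. Same axes as the lamp.
- dark_box: Loose hollow black measuring box with a bare metal lid, 80 (x) x 90 (y) x 90 mm high, 0.8 kg, on slippery glides. Origin: centre of its underside; z up. Its +x wall has a round port that goes against the lamp's plate; push the plain -x wall. Docked: axes as the lamp's, origin 40 mm before the plate, 2 mm play a side. It starts 110 to 160 mm short of it, up to 10 mm off line, 0.12 rad askew.
- box_slot (a point): Centre of the slot's mouth in the box's lid, 90 mm above the bench. The slot is 10 mm along the box's x and 26 mm along its y in a lid 10 mm thick; its top 4 mm widen like a funnel to 16 x 32 mm. The box is empty below, down to 6 mm above the bench. A thin dark frame surrounds the slot.
- cradle: White charging cradle fixed to the bench: foot 100 x 86 x 12 mm, tower 44 (x) x 60 (y) mm with its top 95 mm above the bench and the sensor's pocket in the middle. Origin: bench level under the pocket; z up.
- sensor_grip (a point): Centre of the light sensor's grey grip block: 20 mm thick (x), 34 wide (y), 47 high. z runs up along the sensor; +x is the side of the sensing disc and of the black button on top. Below: a collar 24 x 40 mm, 23 to 29 mm down; a blade 8 (x) x 24 (y) mm down to the tip, 104 mm down; the depth line round it 47 mm down. 90 g. It stands in the cradle on its collar; lift it 75 mm to free it.
- sensor_disc (a point): Centre of the round sensing disc on the +x face of the sensor's blade, 92 mm below the middle of the grip, 4 mm from the blade's middle. With the depth line level with the lid it is 45 mm above the bench, at beam height. Same axes as the grip.
- sensor: The light sensor; origin at the middle of the blade's tip (the last 4 mm are tapered to 5 x 21 mm), same axes as the grip.
- bottle_mid (a point): Middle of an amber bottle with a black cap, 52 mm across and 104 mm high, standing beyond the box; leave it.
- beaker_mid (a point): Middle of a clear beaker, 61 mm across and 72 mm high, standing beyond the cradle; leave it.
- timer: White bench timer lying flat, 68 x 68 x 19 mm, origin under its middle; leave it.
Not all that is in view belongs to the job. There is more than one size of the sensor; the job needs the smallest. What is shaped like the dark_box but turquoise is not meant.

How it is judged:
By the outcome, as a careful person would: the job done as asked, in the order asked, and still so for the second after the job is handed in, while the arm keeps its last pose, push and grip.
It also fails if it takes over 64 s, if anything falls off the work surface, if the arm or the gripper's body presses on something with over 40 N, if the wrist force passes 120 N, or if a joint passes its speed limit or range.

### The arm

A 6-joint arm with a two-finger parallel gripper is mounted at the origin on a cart in front of the work surface, level with it; the furniture and walls round the work are solid. World frame = base frame: x ahead of the robot, y to its left, z up, the work surface at z = 0. Lengths are in m, angles in degrees, forces in N, time in s.
With the tool pointing down it reaches from about 0.35 to 0.95 m from the base axis. Payload 17.4 kg.
Tool frame: the origin (TCP) lies on the centre line of the jaws, within the pads' length; the fingertips stand 8 mm ahead of it and the grasp point (between the pads) lies 11 mm behind it (tips_ahead is the distance from the TCP to the fingertips, in m); z points along the fingers, y is the line along which they close (so a half turn about z gives the same grasp; the last joint's range is limited). The gripper opens to 93 mm and grips with 3 to 60 N. Pads are 15 mm wide; open, the fingers measure 128 mm over their backs; the gripper's body (75 mm by 188 mm) begins 65 mm behind the grasp point.
Start: joints at [72.376, 6.646, 82.598, -0, 90.757, -2.166], TCP at [0.18, 0.651, 0.199] pointing down, gripper open.
Joint ranges: [-162.19, 162.19], [-47.58, 125.68], [4.15, 143.07], [-65.23, 245.23], [0.69, 171.88], [-170.13, 170.13]. Speed limits (degrees/s): [108.29, 108.29, 127.2, 180, 180, 180].

### API

Orientations are given as a 3x3 rotation matrix whose columns are the frame's x, y, z axes.
In Python, from bench import get_state, snapshot, close_job, tips_ahead gives the robot as it stands.
- The arm moves only by the tool play_rows, never from a script. Its arguments are lists of equal length, an entry for each row: "dp": the shift along the world's x, y, z in m, a list of three; "yaw": the turn about the world's z in rad; "fingers": the opening, from -1 (shut) to 1 (fully open), so that 0 is half open. A call has 1 to 20 rows; each row is the pose to reach, as a shift and turn from the pose commanded when the call began; what a row does not reach only later rows make up. A row lasts 1/10 s, in which the tool goes at most 50 mm and 8.59 degrees, less where a joint would pass 70% of its speed; a pose out of reach is approached as far as the arm can. A call with a gripper value outside its range is refused whole. The fingers move at their own pace and stop on an object; the grip force is fixed at half the most. Time passes only in rows, so rows that repeat a pose let the fingers close. It gives the time, the measured TCP pose, the force, the opening and the grip force at its end, in the units of the state.
- get_state(): the state, without advancing time (a new reading comes with each control period).
- snapshot(name): name is "scene" or "side" or "wrist"; returns a dict with "pixels" (384x512x3 uint8, red, green, blue), "depth" (384x512 float32, m along the optical axis (not along the pixel's ray), 0 where there is no reading), "mtx" (3x3 intrinsics, pixels), "extrinsics" (4x4, takes a point from camera to world coordinates); the wrist camera has in their place "mount" (4x4, takes a point from camera to tool coordinates, whose origin is the TCP and whose axes are the flange's). Camera axes: x right, y up, looking along -z (the intrinsics and any distortion apply to the point x, -y, -z); pixel columns grow to the right and rows downward; lengths in m; the calibration is good to about 2 mm. A picture is of the moment at which its call begins: read the wrist's pose just before it.
- close_job(): hands the job in; it is judged then, once.
The state is a dict: "time_s": time; "joints": joint angles; "dq": joint speeds; "joint_torque": joint torques, N m; "tool_pos": TCP position; "ee_rot": TCP orientation; "ft_force": force on the tool from outside, world axes, zero at the start; "wrist_torque": the same for the moment, N m; "gripper_width": finger opening in m; "gripper_force": force on a finger pad.
Only numpy, scipy, OpenCV 4.12 (cv2) and the standard library are available. Lean on these libraries where they do the work, as an engineer would, in place of code of your own. Each camera call takes 0.05 s, during which the arm holds its last target. There are 200 camera calls.

## Working session

There is one attempt and no reset: what is moved stays moved. The work goes in short steps, Python scripts to look and compute and a tool call to move; the robot and the scene stay as the last step left them, time stands still between calls to the robot, and variables do not carry over. Pictures are saved under pics/ and viewed, at most 10 in all, crops included, and the job is handed in when it is done.

Besides the shell and the picture viewer there is one more tool, called after ">>>" by a JSON object that holds its "method" and its "body", one argument or row to a line. play_rows: Moves the arm, as the interface text tells. Its arguments: {"type":"object","properties":{"dp":{"type":"array"},"yaw":{"type":"array"},"fingers":{"type":"array"}},"required":["dp","yaw","fingers"]}

```bash
mkdir -p pics
cat > h.py <<'E'
import numpy as np, cv2, pickle
from bench import get_state, snapshot, close_job
def shot(n):
    s=get_state(); d=snapshot(n); d=dict(d)
    if 'extrinsics' not in d:
        T=np.eye(4);T[:3,:3]=np.array(s['ee_rot']);T[:3,3]=s['tool_pos'];d['extrinsics']=T@np.array(d['mount'])
    pickle.dump(d,open(f'{n}.pkl','wb')); return d
def load(n): return pickle.load(open(f'{n}.pkl','rb'))
def cloud(d):
    K=np.array(d['mtx']);z=d['depth'];v,u=np.indices(z.shape)
    P=np.stack([(u-K[0,2])*z/K[0,0],-(v-K[1,2])*z/K[1,1],-z],-1)
    E=np.array(d['extrinsics']);W=P@E[:3,:3].T+E[:3,3];W[z==0]=np.nan;return W
def onz(d,u,v,h):
    K=np.array(d['mtx']);E=np.array(d['extrinsics'])
    r=E[:3,:3]@np.array([(u-K[0,2])/K[0,0],-(v-K[1,2])/K[1,1],-1]);o=E[:3,3];return o+r*(h-o[2])/r[2]
E
python3 - <<'E'
from h import *
print({k:np.round(v,3).tolist() if not isinstance(v,dict) else v for k,v in get_state().items()})
for n in ['scene','side']:
    d=shot(n);print(n,d.keys(),np.round(d['mtx'],1).tolist(),np.round(d['extrinsics'],3).tolist())
    cv2.imwrite(f'pics/{n}.png',cv2.resize(d['pixels'][:,:,::-1],(800,600)))
E
```

```text
{'time_s': 0.0, 'joints': [72.377, 6.675, 82.634, -0.001, 90.757, -2.166], 'dq': [-0.04, 0.036, -0.022, -0.016, -0.04, 0.014], 'joint_torque': [-0.0, -72.123, -62.264, 0.078, 0.024, -0.0], 'tool_pos': [0.18, 0.65, 0.198], 'ee_rot': [[-0.964, 0.267, -0.0], [0.267, 0.964, -0.001], [0.0, -0.001, -1.0]], 'ft_force': [0.023, 0.087, 0.716], 'wrist_torque': [0.016, -0.017, 0.038], 'gripper_force': 0.0, 'gripper_width': 0.093}
scene dict_keys(['pixels', 'depth', 'mtx', 'extrinsics']) [[457.9, 0.0, 254.9], [0.0, 457.9, 193.4], [0.0, 0.0, 1.0]] [[0.812, 0.384, -0.44, 0.015], [-0.583, 0.508, -0.634, -0.793], [-0.019, 0.771, 0.636, 0.856], [0.0, 0.0, 0.0, 1.0]]
side dict_keys(['pixels', 'depth', 'mtx', 'extrinsics']) [[386.9, 0.0, 258.4], [0.0, 386.9, 189.9], [0.0, 0.0, 1.0]] [[0.954, 0.196, -0.228, 0.265], [-0.3, 0.648, -0.7, -0.897], [0.01, 0.736, 0.677, 0.964], [0.0, 0.0, 0.0, 1.0]]
```

View pics/scene.png

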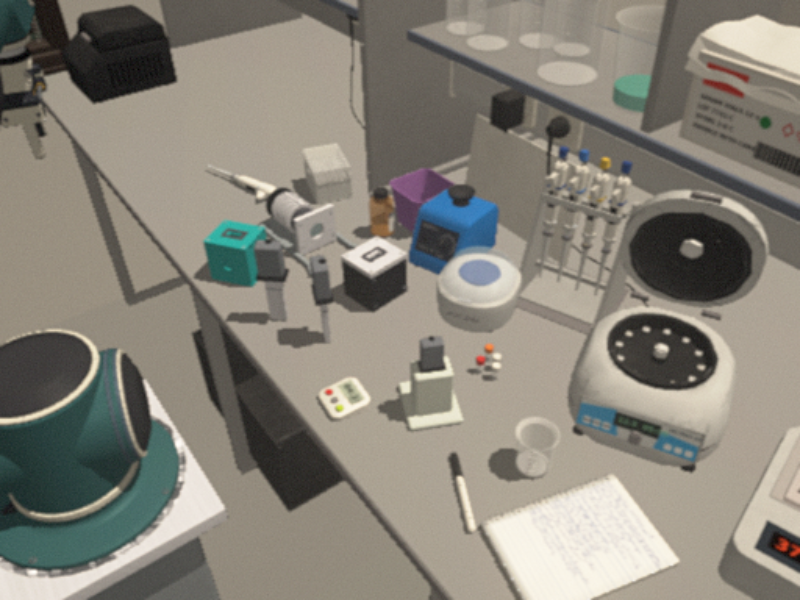

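View pics/side.png

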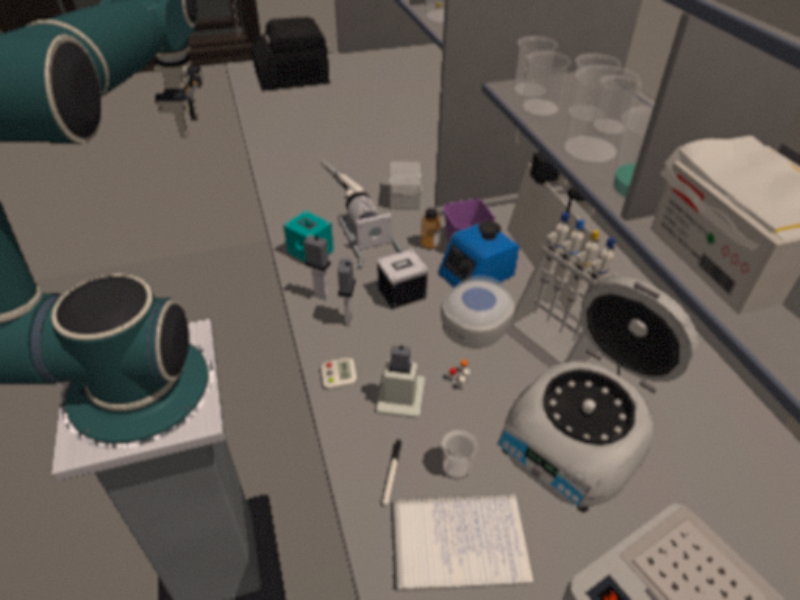

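The scene view (800x600) shows the black box with its bare lid at (375,270), the lamp plate at (312,232), and the cradle with a sensor at (432,375). Two other sensors stand at (270,275) and (322,295), and the timer is at (344,398). I'll measure from depth.

Run:
```python
from h import *
for n in ['scene','side']:
    d=load(n);W=cloud(d);s=0.64
    def m(name,u,v): print(n,name,np.round(W[int(v*s),int(u*s)],3))
    pts={'scene':dict(lid=(355,262),lidr=(395,258),plate=(304,243),plate2=(325,225),cradletop=(432,347),tower=(432,390),timer=(344,398),bottle=(380,194),beaker=(537,430),s1=(268,243),s2=(320,265),turq=(225,228),blue=(460,196),white=(480,270)),
     'side':dict(lid=(388,268),lidr=(420,262),plate=(365,232),plate2=(385,225),cradletop=(401,350),tower=(400,385),timer=(338,373),bottle=(430,215),beaker=(458,440),s1=(317,241),s2=(346,265),turq=(300,222),blue=(485,232),white=(478,298))}[n]
    for k,(u,v) in pts.items(): m(k,u,v)
    # lid rect
    c=W[int(pts['lid'][1]*s),int(pts['lid'][0]*s)]
    M=(abs(W[...,2]-.09)<.006)&(np.hypot(W[...,0]-c[0],W[...,1]-c[1])<.12)
    nl,L=cv2.connectedComponents(M.astype(np.uint8));k=L[int(pts['lid'][1]*s),int(pts['lid'][0]*s)]
    P=W[L==k];print('lid',k,len(P),cv2.minAreaRect((P[:,:2]*1000).astype(np.float32)),np.median(P[:,2]))
d=load('scene');a=d['pixels'][130:300,120:320,::-1]
cv2.imwrite('pics/c1.png',cv2.resize(a,(700,595),interpolation=cv2.INTER_CUBIC))
```

```text
scene lid [0.552 0.117 0.087]
scene lidr [0.614 0.081 0.087]
scene plate [0.544 0.302 0.03 ]
scene plate2 [0.6   0.306 0.047]
scene cradletop [ 0.486 -0.195  0.144]
scene tower [ 0.48  -0.204  0.067]
scene timer [ 0.389 -0.095  0.015]
scene bottle [0.708 0.261 0.102]
scene beaker [ 0.563 -0.346  0.05 ]
scene s1 [0.406 0.153 0.17 ]
scene s2 [0.446 0.051 0.166]
scene turq [0.411 0.362 0.09 ]
scene blue [0.795 0.116 0.136]
scene white [ 0.705 -0.052  0.101]
lid 1 561 ((588.139892578125, 110.51234436035156), (92.45858764648438, 85.4698715209961), 7.943478584289551) 0.08929871840122072
side lid [0.553 0.108 0.092]
side lidr [0.627 0.109 0.092]
side plate [0.548 0.304 0.054]
side plate2 [0.602 0.304 0.062]
side cradletop [ 0.491 -0.185  0.144]
side tower [ 0.485 -0.205  0.07 ]
side timer [ 0.386 -0.095  0.017]
side bottle [0.706 0.26  0.104]
side beaker [ 0.551 -0.339  0.052]
side s1 [0.404 0.149 0.169]
side s2 [0.447 0.054 0.169]
side turq [0.396 0.338 0.091]
side blue [0.783 0.109 0.142]
side white [ 0.701 -0.052  0.102]
lid 1 398 ((587.2130126953125, 112.961181640625), (91.77588653564453, 85.6627197265625), 8.350959777832031) 0.09025949044372406
```

View pics/c1.png

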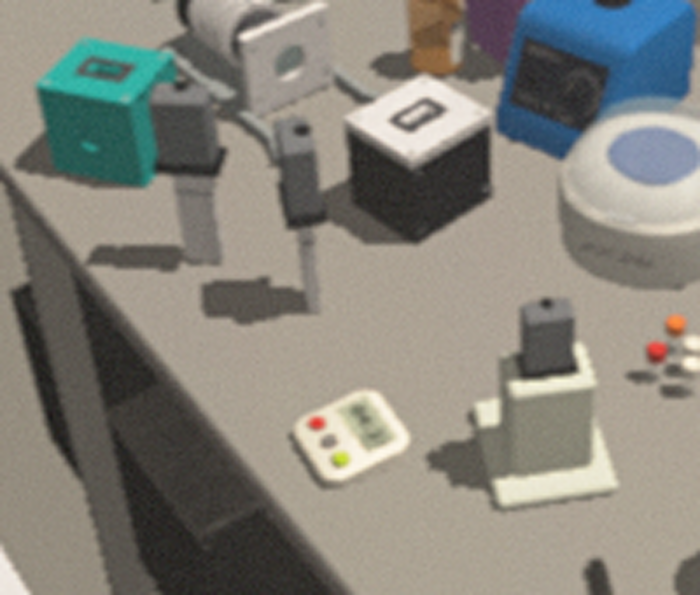

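The crop confirms the cradled sensor at (548,335) is narrower than the standing ones at (187,125) and (300,170). The box's port side faces the lamp, roughly world +y. I'll raise the arm and look with the wrist camera.

>>> {"method": "play_rows", "body": {
  "dp": [
    [0,0,0.05],
    [0,0,0.1],
    [0,0,0.15],
    [0.38,-0.5,0.25],
    [0.38,-0.5,0.25],
    [0.38,-0.5,0.25],
    [0.38,-0.5,0.25],
    [0.38,-0.5,0.25],
    [0.38,-0.5,0.25],
    [0.38,-0.5,0.25],
    [0.38,-0.5,0.25],
    [0.38,-0.5,0.25],
    [0.38,-0.5,0.25],
    [0.38,-0.5,0.25],
    [0.38,-0.5,0.25],
    [0.38,-0.5,0.25],
    [0.38,-0.5,0.25],
    [0.38,-0.5,0.25],
    [0.38,-0.5,0.25],
    [0.38,-0.5,0.25]
  ],
  "yaw": [0,-0.1,-0.2,-0.3,-0.45,-0.6,-0.75,-0.9,-1.05,-1.2,-1.3,-1.3,-1.3,-1.3,-1.3,-1.3,-1.3,-1.3,-1.3,-1.3],
  "fingers": [1,1,1,1,1,1,1,1,1,1,1,1,1,1,1,1,1,1,1,1]
}}

```text
time_s: 2.1
tool_pos: [0.5593, 0.1515, 0.449]
ee_rot: [[-0.002, 1.0, 0.0], [1.0, 0.002, 0.0], [0.0, 0.0, -1.0]]
ft_force: [0.0, 0.4, -0.2]
gripper_width: 0.0929
gripper_force: 0.0
```

Run:
```python
from h import *
s=get_state();print(s['time_s'],s['tool_pos'],np.round(s['ee_rot'],3).tolist(),s['joints'])
d=shot('wrist');print(np.round(d['mount'],3).tolist(),np.round(d['mtx'],1).tolist())
cv2.imwrite('pics/w1.png',cv2.resize(d['pixels'][:,:,::-1],(800,600)))
```

```text
2.1 [0.55930962 0.15150653 0.44903908] [[-0.002, 1.0, 0.0], [1.0, 0.002, 0.0], [0.0, 0.0, -1.0]] [ 1.26314418e+01 -2.74394762e+00  6.90887840e+01  5.91851331e-03
  1.13642667e+02  1.24958699e+01]
[[-0.001, 0.971, 0.239, 0.065], [1.0, 0.001, -0.0, -0.0], [-0.0, 0.239, -0.971, -0.186], [0.0, 0.0, 0.0, 1.0]] [[337.8, 0.0, 257.9], [0.0, 337.8, 186.3], [0.0, 0.0, 1.0]]
```

View pics/w1.png

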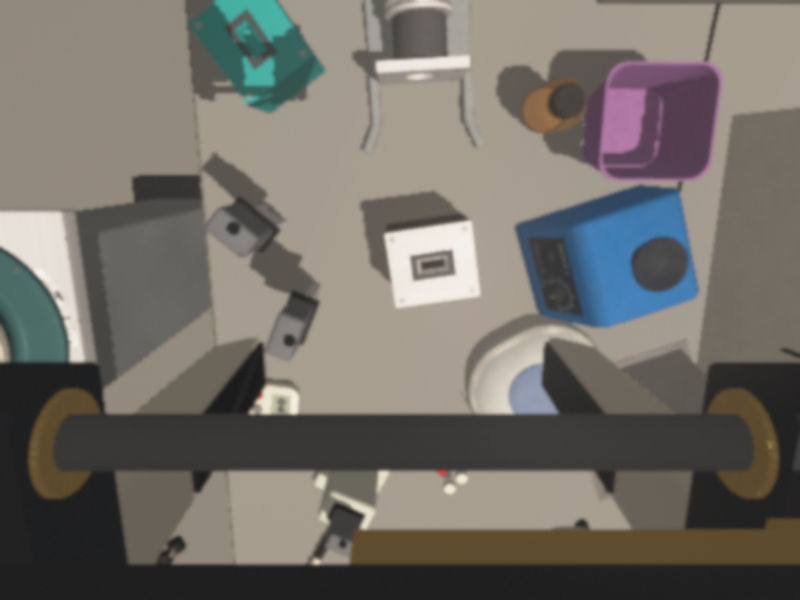

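The wrist view shows the box lid with corners at about (385,230), (470,217), (480,296), (395,307) and the slot at (433,264). The lamp plate spans (377,70)–(470,65), with the fork arms below it at (368,145) and (477,140). I'll compute the poses from all three clouds.

Run:
```python
from h import *
d=load('wrist');W=cloud(d);s=.64
for c in [(385,230),(470,217),(480,296),(395,307),(433,264)]: print('lid px',np.round(onz(d,c[0]*s,c[1]*s,.09),4))
print('arms tips', [np.round(onz(d,u*s,v*s,.012),3) for u,v in [(378,92),(376,128),(371,150),(469,88),(470,122),(474,147)]])
for n in ['wrist','scene','side']:
    W=cloud(load(n)); P=W.reshape(-1,3)
    Q=P[(abs(P[:,2]-.09)<.008)&(P[:,0]>.51)&(P[:,0]<.67)&(P[:,1]>.04)&(P[:,1]<.19)]
    r=cv2.minAreaRect((Q[:,:2]*1000).astype(np.float32));print(n,'lid',np.round(r[0],1),np.round(r[1],1),round(r[2],2),len(Q))
    F=P[(P[:,2]>.02)&(P[:,2]<.082)&(P[:,0]>.52)&(P[:,0]<.65)&(P[:,1]>.28)&(P[:,1]<.32)]
    if len(F)>20:
        k=np.polyfit(F[:,0],F[:,1],1)
        for _ in range(5):
            e=F[:,1]-np.polyval(k,F[:,0]);G=F[abs(e)<max(.003,1.5*np.median(abs(e)))];k=np.polyfit(G[:,0],G[:,1],1)
        print(n,'plate slope deg',np.degrees(np.arctan(k[0])),'y at .58',np.polyval(k,.58),'x range',np.percentile(G[:,0],[1,99]),len(G),e.std())
    # obstacles heights
    for nm,x0,x1,y0,y1 in [('white',.6,.8,-.13,.03),('blue',.68,.9,.03,.2),('dec2',.42,.48,.02,.09),('dec1',.36,.45,.12,.19)]:
        B=P[(P[:,0]>x0)&(P[:,0]<x1)&(P[:,1]>y0)&(P[:,1]<y1)&(P[:,2]>.05)]
        if len(B):print(n,nm,np.round(np.percentile(B,1,0),3),np.round(np.percentile(B,99,0),3))
    # grip top
    T=P[(P[:,2]>.135)&(P[:,2]<.16)&(P[:,0]>.42)&(P[:,0]<.54)&(P[:,1]>-.26)&(P[:,1]<-.13)]
    if len(T)>8: print(n,'grip',cv2.minAreaRect((T[:,:2]*1000).astype(np.float32)),T[:,2].max(),len(T))
    C=P[(P[:,2]>.088)&(P[:,2]<.1)&(P[:,0]>.42)&(P[:,0]<.54)&(P[:,1]>-.28)&(P[:,1]<-.12)]
    if len(C)>8: print(n,'tower',cv2.minAreaRect((C[:,:2]*1000).astype(np.float32)),len(C))
```

```text
lid px [0.5408 0.1472 0.09  ]
lid px [0.6283 0.1607 0.09  ]
lid px [0.6416 0.0769 0.09  ]
lid px [0.5509 0.0645 0.09  ]
lid px [0.591  0.1115 0.09  ]
arms tips [array([0.531, 0.291, 0.012]), array([0.529, 0.253, 0.012]), array([0.523, 0.229, 0.012]), array([0.633, 0.295, 0.012]), array([0.635, 0.259, 0.012]), array([0.64 , 0.232, 0.012])]
wrist lid [589.5 110.6] [90.1 80.7] 8.52 2574
wrist plate slope deg 3.380610681629399 y at .58 0.303146389356896 x range [0.53332299 0.62103392] 315 0.006254413712625722
wrist white [ 0.635 -0.062  0.053] [0.768 0.029 0.105]
wrist blue [0.703 0.032 0.052] [0.852 0.19  0.144]
wrist dec2 [0.432 0.034 0.059] [0.468 0.083 0.172]
wrist dec1 [0.386 0.131 0.053] [0.431 0.179 0.171]
wrist grip ((490.21484375, -186.5100860595703), (21.700843811035156, 30.693256378173828), 65.26631164550781) 0.15213820593183192 242
wrist tower ((492.0267333984375, -185.45640563964844), (43.52541732788086, 59.779441833496094), 66.97359466552734) 405
scene lid [588.1 110.5] [92.5 85.5] 7.94 589
scene plate slope deg 4.318110804518253 y at .58 0.30444728402884835 x range [0.5309
[... 430 characters left out ...]
224609375), (44.69778060913086, 59.80374526977539), 64.39847564697266) 237
side lid [587.3 112.7] [91.8 86.2] 8.35 420
side plate slope deg 3.9304113006583963 y at .58 0.30682825145756715 x range [0.53081356 0.61953641] 179 0.003643328491201361
side white [ 0.634 -0.114  0.052] [0.78  0.013 0.106]
side blue [0.705 0.036 0.052] [0.898 0.191 0.361]
side dec2 [0.426 0.03  0.053] [0.465 0.075 0.171]
side dec1 [0.379 0.131 0.052] [0.426 0.169 0.17 ]
side grip ((489.8287048339844, -187.3394317626953), (18.767236709594727, 33.860504150390625), 64.09245300292969) 0.15285551800400388 95
side tower ((489.8379211425781, -187.52183532714844), (43.5538330078125, 60.181697845458984), 66.5907211303711) 152
```

>>> {"method": "play_rows", "body": {
  "dp": [
    [0.036,-0.05,-0.02],
    [0.036,-0.1,-0.06],
    [0.036,-0.112,-0.1],
    [0.036,-0.112,-0.15],
    [0.036,-0.112,-0.2],
    [0.036,-0.112,-0.25],
    [0.036,-0.112,-0.29],
    [0.036,-0.112,-0.33],
    [0.036,-0.112,-0.36],
    [0.036,-0.112,-0.38],
    [0.036,-0.112,-0.389],
    [0.036,-0.112,-0.389],
    [0.036,-0.112,-0.389]
  ],
  "yaw": [0.1,0.146,0.146,0.146,0.146,0.146,0.146,0.146,0.146,0.146,0.146,0.146,0.146],
  "fingers": [-0.14,-0.14,-0.14,-0.14,-0.14,-0.14,-0.14,-0.14,-0.14,-0.14,-0.14,-0.14,-0.14]
}}

```text
time_s: 3.45
tool_pos: [0.5965, 0.0389, 0.0613]
ee_rot: [[-0.147, 0.989, 0.002], [0.989, 0.147, 0.0], [-0.0, 0.002, -1.0]]
ft_force: [0.1, 0.4, -0.5]
gripper_width: 0.0404
gripper_force: 0.0
```

>>> {"method": "play_rows", "body": {
  "dp": [
    [0,0.008,0],
    [0,0.014,0],
    [0,0.019,0],
    [-0.001,0.024,0],
    [-0.001,0.03,0],
    [-0.002,0.037,0],
    [-0.003,0.045,0],
    [-0.004,0.053,0],
    [-0.005,0.061,0],
    [-0.007,0.069,0],
    [-0.008,0.077,0],
    [-0.009,0.085,0],
    [-0.01,0.092,0],
    [-0.011,0.098,0],
    [-0.012,0.103,0],
    [-0.013,0.107,0],
    [-0.014,0.11,0],
    [-0.014,0.11,0]
  ],
  "yaw": [0,0,0,0,-0.01,-0.02,-0.03,-0.04,-0.05,-0.06,-0.07,-0.078,-0.078,-0.078,-0.078,-0.078,-0.078,-0.078],
  "fingers": [-0.14,-0.14,-0.14,-0.14,-0.14,-0.14,-0.14,-0.14,-0.14,-0.14,-0.14,-0.14,-0.14,-0.14,-0.14,-0.14,-0.14,-0.14]
}}

```text
time_s: 5.25
tool_pos: [0.5817, 0.1492, 0.0599]
ee_rot: [[-0.069, 0.998, -0.0], [0.998, 0.069, 0.0], [0.001, -0.0, -1.0]]
ft_force: [0.7, 0.0, 1.2]
gripper_width: 0.0395
gripper_force: 0.0
```

```bash
cat >> h.py <<'E'
def lid(n):
    P=cloud(shot(n)).reshape(-1,3)
    Q=P[(abs(P[:,2]-.09)<.006)&(P[:,0]>.51)&(P[:,0]<.66)&(P[:,1]>.06)&(P[:,1]<.32)]
    r=cv2.minAreaRect((Q[:,:2]*1000).astype(np.float32));print(n,'lid',np.round(r[0],1),np.round(r[1],1),round(r[2],2),len(Q))
E
python3 - <<'E'
from h import *
lid('wrist');lid('scene');lid('side')
d=load('wrist');cv2.imwrite('pics/w2.png',cv2.resize(d['pixels'][:,:,::-1],(800,600)))
E
```

```text
wrist lid [581.3 189.2] [90.7 96.9] 3.98 33600
scene lid [577.4 224.8] [ 93.8 181.2] 3.91 323
side lid [579.2 183.5] [92.5 90.6] 4.24 207
```

View pics/w2.png

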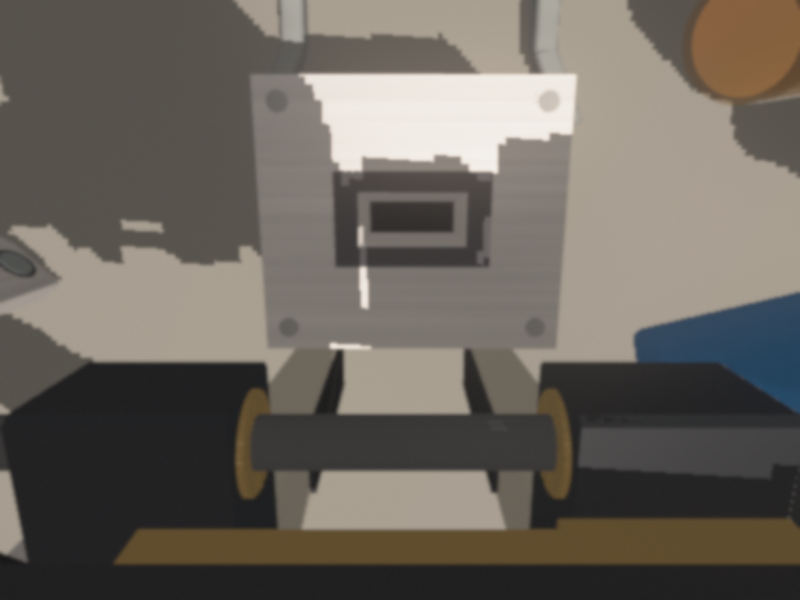

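The box is square to the fingers, with lid corners (250,74), (577,74), (557,347), (270,347), and the fork arms ahead at (303,30) and (536,30). I'll check lateral alignment against the fork.

Run:
```python
from h import *
d=load('wrist');s=.64
a=np.radians(94);ux=np.array([np.cos(a),np.sin(a)]);uy=np.array([-ux[1],ux[0]]);o=np.array([.576,.303])
for n,p,h in [('lid',[(250,74),(577,74),(557,347),(270,347)],.09),('slot',[(371,203),(453,203),(453,231),(371,231)],.084),('arms',[(305,10),(305,35),(531,10),(533,35)],.012)]:
    q=np.array([onz(d,u*s,v*s,h)[:2] for u,v in p])-o
    print(n,np.round(np.c_[q@ux,q@uy]*1000,1).tolist(),'mean',np.round(np.mean(np.c_[q@ux,q@uy],0)*1000,1))
```

```text
lid [[-65.3, 47.4], [-65.4, -43.1], [-145.4, -43.1], [-145.2, 46.8]] mean [-105.3    2. ]
slot [[-101.1, 14.8], [-101.2, -10.1], [-109.7, -10.3], [-109.7, 15.0]] mean [-105.4    2.3]
arms [[-29.4, 44.6], [-38.7, 45.0], [-29.5, -46.7], [-38.8, -48.1]] mean [-34.1  -1.3]
```

>>> {"method": "play_rows", "body": {
  "dp": [
    [0,0.006,0],
    [0,0.012,0],
    [0,0.018,0],
    [0,0.023,0],
    [0,0.028,0],
    [0,0.033,0],
    [-0.001,0.038,0],
    [-0.001,0.043,0],
    [-0.001,0.047,0],
    [-0.002,0.051,0],
    [-0.002,0.055,0],
    [-0.002,0.058,0],
    [-0.003,0.061,0],
    [-0.003,0.062,0],
    [-0.003,0.063,0],
    [-0.003,0.063,0]
  ],
  "yaw": [0,0,0,0,0,0,0,0,0,0,0,0,0,0,0,0],
  "fingers": [-0.14,-0.14,-0.14,-0.14,-0.14,-0.14,-0.14,-0.14,-0.14,-0.14,-0.14,-0.14,-0.14,-0.14,-0.14,-0.14]
}}

```text
time_s: 7.0
tool_pos: [0.5793, 0.2116, 0.0602]
ee_rot: [[-0.069, 0.998, 0.001], [0.998, 0.069, -0.0], [-0.0, 0.001, -1.0]]
ft_force: [2.8, -4.3, 1.6]
gripper_width: 0.0397
gripper_force: 2.2
```

>>> {"method": "play_rows", "body": {
  "dp": [
    [0,0.001,0],
    [0,0.002,0],
    [0,0.002,0]
  ],
  "yaw": [0,0,0],
  "fingers": [-0.14,-0.14,-0.14]
}}

```text
time_s: 7.3
tool_pos: [0.5792, 0.2136, 0.0601]
ee_rot: [[-0.069, 0.998, 0.001], [0.998, 0.069, -0.0], [-0.0, 0.001, -1.0]]
ft_force: [2.3, -4.5, 1.1]
gripper_width: 0.0403
gripper_force: 2.3
```

>>> {"method": "play_rows", "body": {
  "dp": [
    [0,0.001,0],
    [0,0.002,0],
    [0,0.002,0]
  ],
  "yaw": [0,0,0],
  "fingers": [-0.14,-0.14,-0.14]
}}

```text
time_s: 7.6
tool_pos: [0.579, 0.2146, 0.06]
ee_rot: [[-0.069, 0.998, -0.0], [0.998, 0.069, -0.002], [-0.002, -0.0, -1.0]]
ft_force: [1.2, -11.9, 2.3]
gripper_width: 0.04
gripper_force: 5.9
```

>>> {"method": "play_rows", "body": {
  "dp": [
    [0,0.001,0],
    [0,0.001,0]
  ],
  "yaw": [0,0],
  "fingers": [-0.14,-0.14]
}}

```text
time_s: 7.8
tool_pos: [0.5789, 0.2147, 0.0599]
ee_rot: [[-0.068, 0.998, -0.001], [0.998, 0.068, -0.004], [-0.003, -0.001, -1.0]]
ft_force: [-1.6, -18.8, 4.6]
gripper_width: 0.0401
gripper_force: 9.3
```

Run:
```python
from h import *
d=shot('wrist');cv2.imwrite('pics/w3.png',cv2.resize(d['pixels'][:,:,::-1],(800,600)))
print(get_state()['wrist_torque'])
```

```text
[-3.43569301  0.07885674 -0.32122406]
```

View pics/w3.png

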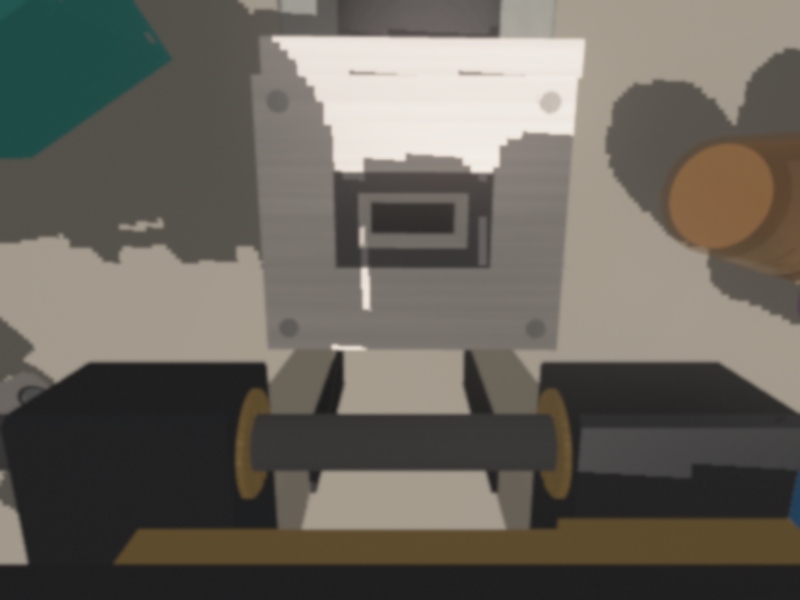

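The box lid's far edge meets the plate along row ~73, square across the full width. The slot is at (371–454, 203–232). I'll retreat and go over the cradle.

>>> {"method": "play_rows", "body": {
  "dp": [
    [0,-0.005,0],
    [0,-0.03,0],
    [0,-0.035,0.05],
    [0,-0.035,0.1],
    [0,-0.035,0.15],
    [0,-0.05,0.2],
    [-0.01,-0.09,0.24],
    [-0.02,-0.14,0.28],
    [-0.03,-0.19,0.29],
    [-0.05,-0.235,0.29],
    [-0.06,-0.28,0.29],
    [-0.07,-0.32,0.29],
    [-0.08,-0.36,0.29],
    [-0.09,-0.403,0.29],
    [-0.09,-0.403,0.29],
    [-0.09,-0.403,0.29],
    [-0.09,-0.403,0.29]
  ],
  "yaw": [0,0,0,0,0.05,0.18,0.31,0.44,0.57,0.7,0.83,0.96,1.073,1.073,1.073,1.073,1.073],
  "fingers": [-0.14,-0.14,-0.14,-0.14,0.2,0.2,0.2,0.2,0.2,0.2,0.2,0.2,0.2,0.2,0.2,0.2,0.2]
}}

```text
time_s: 9.55
tool_pos: [0.4892, -0.1855, 0.35]
ee_rot: [[-0.91, 0.415, 0.0], [0.415, 0.91, 0.001], [-0.0, 0.001, -1.0]]
ft_force: [0.4, 0.7, 0.5]
gripper_width: 0.0556
gripper_force: 0.0
```

Run:
```python
from h import *
d=load('wrist');s=.64   # docked picture
q=np.array([onz(d,u*s,v*s,.084) for u,v in [(371,203),(454,203),(454,232),(371,232)]]);print('slot',q.mean(0))
q=np.array([onz(d,u*s,v*s,.09) for u,v in [(252,74),(577,74),(557,347),(270,347)]]);print('lidc',q.mean(0),np.degrees(np.arctan2(*(q[1]-q[0])[1::-1])),np.degrees(np.arctan2(*(q[2]-q[3])[1::-1])))
d=shot('wrist');W=cloud(d);P=W.reshape(-1,3)
T=P[(P[:,2]>.141)&(P[:,2]<.156)&(P[:,0]>.43)&(P[:,0]<.54)&(P[:,1]>-.25)&(P[:,1]<-.13)]
print('grip',cv2.minAreaRect((T[:,:2]*1000).astype(np.float32)),np.median(T[:,2]),len(T))
C=P[(P[:,2]>.09)&(P[:,2]<.1)&(P[:,0]>.43)&(P[:,0]<.54)&(P[:,1]>-.26)&(P[:,1]<-.12)]
print('tower',cv2.minAreaRect((C[:,:2]*1000).astype(np.float32)),len(C))
cv2.imwrite('pics/w4.png',cv2.resize(d['pixels'][:,:,::-1],(800,600)))
for n in ['scene','side']:
    P=cloud(shot(n)).reshape(-1,3);B=P[(P[:,0]>.48)&(P[:,0]<.66)&(P[:,1]>.3)&(P[:,1]<.5)]
    print('lamp head top',np.nanmax(B[:,2]),np.percentile(B,99.5,0))
    Q=P[(abs(P[:,2]-.09)<.006)&(P[:,0]>.51)&(P[:,0]<.66)&(P[:,1]>.2)&(P[:,1]<.3)]
    print(n,cv2.minAreaRect((Q[:,:2]*1000).astype(np.float32)))
```

```text
slot [0.57838551 0.26310978 0.084     ]
lidc [0.57869274 0.26336049 0.09      ] 3.8562495938190238 3.873530219396981
grip ((492.5569152832031, -187.7118377685547), (18.93404769897461, 33.37040710449219), 65.65461730957031) 0.14795844175391826 482
tower ((493.1846008300781, -187.86166381835938), (42.880245208740234, 59.47521209716797), 65.3084945678711) 801
lamp head top 0.09124458548415926 [0.65577154 0.49729623 0.08850858]
scene ((577.13720703125, 259.9717102050781), (92.4348373413086, 83.54022979736328), 2.9415175914764404)
lamp head top 0.09106419281863487 [0.61692819 0.49856481 0.08967484]
side ((539.7479858398438, 264.9521789550781), (19.26822280883789, 70.86128997802734), 3.2896182537078857)
```

View pics/w4.png

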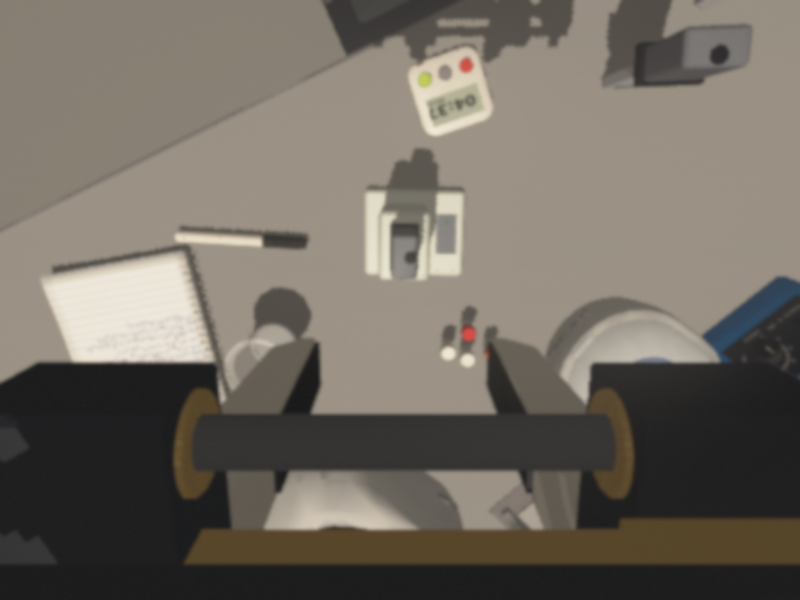

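The wrist view shows the grip top at about (404,257), with the button at (411,257) on its right. So the disc side (+x) points along tool +y (~65.5°), and the insertion needs a turn of about +28.4°. I'll come closer to refine the grasp.

>>> {"method": "play_rows", "body": {
  "dp": [
    [0.002,-0.002,-0.04],
    [0.002,-0.002,-0.08],
    [0.002,-0.002,-0.11],
    [0.002,-0.002,-0.13],
    [0.002,-0.002,-0.13],
    [0.002,-0.002,-0.13]
  ],
  "yaw": [0,0,0,0,0,0],
  "fingers": [0.2,0.2,0.2,0.2,0.2,0.2]
}}

```text
time_s: 10.3
tool_pos: [0.4912, -0.1879, 0.2208]
ee_rot: [[-0.91, 0.415, 0.0], [0.415, 0.91, -0.0], [-0.0, 0.0, -1.0]]
ft_force: [0.0, -0.8, 1.1]
gripper_width: 0.0555
gripper_force: 0.0
```

Run:
```python
from h import *
d=shot('wrist');s=get_state();W=cloud(d);P=W.reshape(-1,3)
T=P[(P[:,2]>.141)&(P[:,2]<.152)&(abs(P[:,0]-.491)<.03)&(abs(P[:,1]+.187)<.03)]
r=cv2.minAreaRect((T[:,:2]*1000).astype(np.float32));print('grip',r,np.median(T[:,2]),len(T))
C=P[(P[:,2]>.09)&(P[:,2]<.1)&(P[:,0]>.43)&(P[:,0]<.54)&(P[:,1]>-.26)&(P[:,1]<-.12)]
print('tower',cv2.minAreaRect((C[:,:2]*1000).astype(np.float32)),len(C))
R=np.array(s['ee_rot']);print(s['tool_pos'],'offset in tool',R.T@(np.r_[np.array(r[0])/1000,.124]-s['tool_pos']), np.degrees(np.arctan2(R[1,1],R[0,1])))
```

```text
grip ((492.5329284667969, -187.43272399902344), (19.373537063598633, 33.83232879638672), 65.2499008178711) 0.14797215412721784 1030
tower ((492.6838073730469, -187.50140380859375), (43.51893615722656, 59.604766845703125), 64.60844421386719) 1516
[ 0.49144314 -0.18812356  0.22145934] offset in tool [-0.00056094  0.00107225  0.09746037] 65.47375794955924
```

>>> {"method": "play_rows", "body": {
  "dp": [
    [0.001,0.0005,-0.03],
    [0.001,0.0005,-0.06],
    [0.001,0.0005,-0.085],
    [0.001,0.0005,-0.1],
    [0.001,0.0005,-0.105],
    [0.001,0.0005,-0.105],
    [0.001,0.0005,-0.105],
    [0.001,0.0005,-0.105],
    [0.001,0.0005,-0.105],
    [0.001,0.0005,-0.105],
    [0.001,0.0005,-0.105],
    [0.001,0.0005,-0.105],
    [0.001,0.0005,-0.105],
    [0.001,0.0005,-0.105]
  ],
  "yaw": [0,0,0,0,0,0,0,0,0,0,0,0,0,0],
  "fingers": [0.2,0.2,0.2,0.2,0.2,0,-0.3,-0.7,-1,-1,-1,-1,-1,-1]
}}

```text
time_s: 11.75
tool_pos: [0.4921, -0.188, 0.1153]
ee_rot: [[-0.909, 0.416, 0.001], [0.416, 0.909, -0.0], [-0.001, 0.0, -1.0]]
ft_force: [0.7, 0.6, 5.7]
gripper_width: 0.0193
gripper_force: 29.9
```

>>> {"method": "play_rows", "body": {
  "dp": [
    [0,0,0.008],
    [0,0,0.02],
    [0,0,0.04],
    [0,0,0.06],
    [0,0,0.08],
    [0,0,0.11],
    [0,0,0.14],
    [0.01,0.02,0.165],
    [0.03,0.06,0.165],
    [0.05,0.1,0.165],
    [0.065,0.14,0.165],
    [0.075,0.18,0.165],
    [0.086,0.22,0.165],
    [0.086,0.26,0.165],
    [0.086,0.3,0.165],
    [0.086,0.34,0.165],
    [0.086,0.38,0.165],
    [0.086,0.41,0.165],
    [0.086,0.435,0.165],
    [0.086,0.44,0.165]
  ],
  "yaw": [0,0,0,0,0,0,0,0,0.04,0.08,0.12,0.17,0.22,0.27,0.32,0.37,0.42,0.46,0.49,0.496],
  "fingers": [-1,-1,-1,-1,-1,-1,-1,-1,-1,-1,-1,-1,-1,-1,-1,-1,-1,-1,-1,-1]
}}

```text
time_s: 13.75
tool_pos: [0.5775, 0.2543, 0.2803]
ee_rot: [[-0.998, -0.07, -0.0], [-0.07, 0.998, 0.0], [0.0, 0.0, -1.0]]
ft_force: [0.3, -0.2, -1.2]
gripper_width: 0.0194
gripper_force: 29.9
```

>>> {"method": "play_rows", "body": {
  "dp": [
    [0,0.005,-0.02],
    [0,0.011,-0.04],
    [0,0.011,-0.055],
    [0,0.011,-0.06],
    [0,0.011,-0.06],
    [0,0.011,-0.06]
  ],
  "yaw": [0,0,0,0,0,0],
  "fingers": [-1,-1,-1,-1,-1,-1]
}}

```text
time_s: 14.35
tool_pos: [0.5782, 0.2628, 0.2211]
ee_rot: [[-0.998, -0.067, 0.001], [-0.067, 0.998, 0.0], [-0.001, 0.0, -1.0]]
ft_force: [0.4, 0.1, -0.6]
gripper_width: 0.0195
gripper_force: 29.9
```

Run:
```python
from h import *
s=get_state();print(s['tool_pos'],s['gripper_width'],s['ft_force'],np.degrees(np.arctan2(s['ee_rot'][1][1],s['ee_rot'][0][1])))
K=[]
for n in ['wrist','scene','side']: d=shot(n)
w=load('wrist');a=cv2.resize(w['pixels'][:,:,::-1],(400,300))
out=[cv2.resize(w['pixels'][60:360,130:390,::-1],(400,460))]
d=load('scene');K=np.array(d['mtx']);E=np.linalg.inv(d['extrinsics']);
def pr(d,p):
    E=np.linalg.inv(np.array(d['extrinsics']));q=E[:3,:3]@p+E[:3,3];K=np.array(d['mtx']);return K[0,0]*q[0]/-q[2]+K[0,2],-K[1,1]*q[1]/-q[2]+K[1,2]
u,v=map(int,pr(d,np.array([.578,.263,.12])));print('crop origin',u-40,v-46)
out.append(cv2.resize(d['pixels'][v-46:v+46,u-40:u+40,::-1],(400,460),interpolation=cv2.INTER_CUBIC))
cv2.imwrite('pics/m5.png',np.hstack(out))
```

```text
[0.57821099 0.26276581 0.22105749] 0.019454021314180586 [ 0.44845524  0.1159872  -0.6077523 ] 93.82258928439693
crop origin 167 86
```

View pics/m5.png

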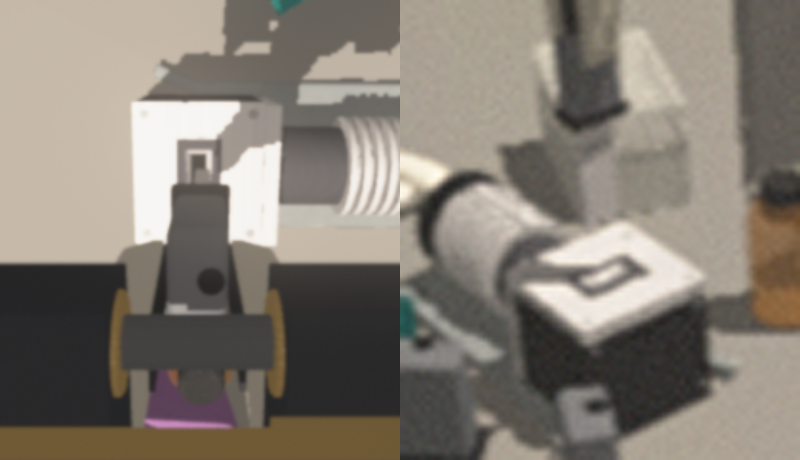

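The wrist view (left) shows the blade tip at (205,172) just beyond the slot at (198,162), with the button on the lamp side. I'll lower the sensor closer before measuring the fit.

>>> {"method": "play_rows", "body": {
  "dp": [
    [0,0,-0.01],
    [0,0,-0.02],
    [0,0,-0.025],
    [0,0,-0.025],
    [0,0,-0.025]
  ],
  "yaw": [0,0,0,0,0],
  "fingers": [-1,-1,-1,-1,-1]
}}

```text
time_s: 15.0
tool_pos: [0.5779, 0.2631, 0.1949]
ee_rot: [[-0.998, -0.067, -0.0], [-0.067, 0.998, -0.0], [0.0, -0.0, -1.0]]
ft_force: [-0.5, 0.1, -0.9]
gripper_width: 0.0197
gripper_force: 29.9
```

```bash
cat >> h.py <<'E'
def pr(d,p):
    E=np.linalg.inv(np.array(d['extrinsics']));q=E[:3,:3]@np.array(p)+E[:3,3];K=np.array(d['mtx']);return K[0,0]*q[0]/-q[2]+K[0,2],-K[1,1]*q[1]/-q[2]+K[1,2]
E
python3 - <<'E'
from h import *
s=get_state();print(s['tool_pos'],s['ft_force'])
out=[]
for n,r in [('wrist',33),('scene',25),('side',25)]:
    d=shot(n);u,v=map(int,pr(d,[.578,.263,.1]));c=(u-r,v-int(r*1.5));print(n,'origin',c,'scale',264/(2*r))
    out.append(cv2.resize(d['pixels'][c[1]:c[1]+3*r,c[0]:c[0]+2*r,::-1],(264,396),interpolation=cv2.INTER_CUBIC))
cv2.imwrite('pics/m6.png',np.hstack(out))
E
```

```text
[0.57790271 0.26309783 0.19487208] [-0.50021133  0.08552532 -0.90630572]
wrist origin (225, 133) scale 4.0
scene origin (182, 100) scale 5.28
side origin (217, 105) scale 5.28
```

View pics/m6.png

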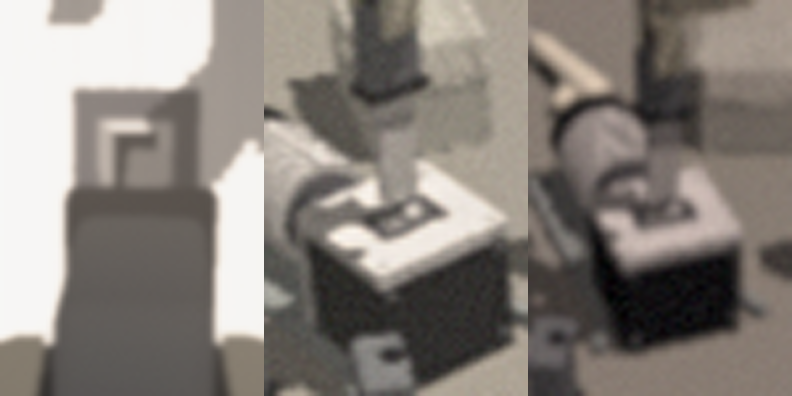

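The wrist crop shows the dark lid frame spanning columns 75–199 and the collar 66–217, with the inner slot frame 97–172. The scene and side crops show the tip just above the slot. I'll convert these to tool-axis offsets.

Run:
```python
from h import *
d=load('wrist');s=get_state();R=np.array(s['ee_rot']);t=np.array(s['tool_pos'])
f=lambda x,y,z:np.round(1000*(R.T@(onz(d,225+x/4,133+y/4,z)-t)),1)
print('frame outer L,R',f(75,140,.09),f(199,140,.09),'top',f(137,90,.09))
print('funnel L,R,top',f(97,150,.09),f(172,150,.09),f(134,117,.09))
print('collar L,R',f(66,200,.18),f(217,200,.18),'front',f(141,188,.18))
print('blade?',f(122,150,.1),f(156,150,.1))
W=cloud(d);v,u=133+37,np.arange(225,291)
for r in (160,166,170,175,178):
    print(r,[tuple(np.round(1000*(R.T@(W[r,c]-t)),0)) [1:]for c in range(246,272,2)])
P=(W.reshape(-1,3)-t)@R
B=P[(abs(P[:,1])<8)&(P[:,2]>.02)&(P[:,2]<.095)&(abs(P[:,0])<.03)]
for a,b in [(.005,.02),(.02,.035),(.035,.05),(.05,.07),(.07,.09)]:
    C=P[(P[:,2]>a)&(P[:,2]<b)&(abs(P[:,0])<.03)&(abs(P[:,1])<.03)]
    if len(C)>5: print(a,len(C),np.round(1000*np.percentile(C,[2,98],0),1).tolist())
for n in ['scene','side']:
    Q=(cloud(load(n)).reshape(-1,3)-t)@R
    for a,b in [(-.03,0.01),(.013,.02),(.03,.06),(.06,.09)]:
        C=Q[(Q[:,2]>a)&(Q[:,2]<b)&(abs(Q[:,0])<.03)&(abs(Q[:,1])<.03)]
        if len(C)>5: print(n,a,len(C),np.round(1000*np.percentile(C,[2,50,98],0),1).tolist())
```

```text
frame outer L,R [ 10.9 -13.4 105.4] [ 10.9  13.8 105.4] top [ 21.9   0.2 105.4]
funnel L,R,top [  8.7  -8.5 105.4] [  8.7   7.9 105.4] [ 16.   -0.4 105.4]
collar L,R [ 18.6 -10.9  15.4] [18.6 12.2 15.4] front [20.5  0.5 15.4]
blade? [10.6 -3.  95.4] [10.6  4.2 95.4]
160 [(np.float64(-11.0), np.float64(105.0)), (np.float64(-10.0), np.float64(104.0)), (np.float64(-8.0), np.float64(103.0)), (np.float64(-6.0), np.float64(103.0)), (np.float64(-4.0), np.float64(104.0)), (np.float64(-3.0), np.float64(104.0)), (np.float64(-1.0), np.float64(102.0)), (np.float64(1.0), np.float64(104.0)), (np.float64(3.0), np.float64(103.0)), (np.float64(4.0), np.float64(104.0)), (np.float64(6.0), np.float64(105.0)), (np.float64(8.0), np.float64(104.0)), (np.float64(10.0), np.float64(105.0))]
166 [(np.float64(-11.0), np.float64(104.0)), (np.float64(-10.0), np.float64(103.0)), (np.float64(-8.0), np.float64(106.0)), (np.float64(-6.0), np.float64(109.0)), (np.float64(-5.0), np.float64(189.0)), (np.float64(-3.0), np.float64(189.0)), (np.float64(-1.0), np.float64(189.0)), (np.float64(1.0), np.float64(189.0)), (np.fl
[... 1737 characters left out ...]
.5, 17.5]]
0.05 46 [[11.9, -2.4, 55.2], [12.5, 4.5, 69.7]]
0.07 50 [[11.6, -2.4, 70.2], [12.4, 5.0, 89.6]]
scene -0.03 138 [[-11.8, -18.2, -29.0], [10.6, -8.9, -7.9], [19.8, 9.1, 8.9]]
scene 0.013 39 [[-16.7, -13.0, 13.6], [8.3, -9.1, 15.5], [22.8, 9.9, 19.5]]
scene 0.03 70 [[-9.9, -5.5, 30.9], [3.4, -1.8, 44.7], [14.5, 3.9, 58.1]]
scene 0.06 69 [[-9.8, -5.4, 60.7], [4.0, -1.5, 75.2], [14.7, 5.6, 89.2]]
side -0.03 80 [[-11.7, -16.8, -28.7], [10.3, -7.0, -7.9], [19.6, 7.1, 9.1]]
side 0.013 19 [[-16.0, -10.6, 13.2], [9.4, -7.6, 15.7], [23.1, 13.0, 18.8]]
side 0.03 45 [[-9.1, -5.5, 30.5], [2.8, 0.2, 44.7], [14.4, 5.3, 58.3]]
side 0.06 45 [[-9.3, -2.6, 60.5], [2.9, 1.5, 74.6], [14.5, 5.4, 88.2]]
```

>>> {"method": "play_rows", "body": {
  "dp": [
    [0,-0.001,0],
    [0,-0.001,-0.003],
    [0,-0.001,-0.008],
    [0,-0.001,-0.012],
    [0,-0.001,-0.016],
    [0,-0.001,-0.02],
    [0,-0.001,-0.02]
  ],
  "yaw": [0,0,0,0,0,0,0],
  "fingers": [-1,-1,-1,-1,-1,-1,-1]
}}

```text
time_s: 15.85
tool_pos: [0.5777, 0.2619, 0.1741]
ee_rot: [[-0.998, -0.067, -0.001], [-0.067, 0.998, -0.001], [0.001, -0.001, -1.0]]
ft_force: [-0.1, -0.7, -1.6]
gripper_width: 0.0194
gripper_force: 29.8
```

>>> {"method": "play_rows", "body": {
  "dp": [
    [0,0,-0.006],
    [0,0,-0.012],
    [0,0,-0.018],
    [0,0,-0.024],
    [0,0,-0.03],
    [0,0,-0.036],
    [0,0,-0.038],
    [0,0,-0.038],
    [0,0,-0.038]
  ],
  "yaw": [0,0,0,0,0,0,0,0,0],
  "fingers": [-1,-1,-1,-1,-1,-1,-1,-1,-1]
}}

```text
time_s: 16.75
tool_pos: [0.578, 0.2622, 0.1372]
ee_rot: [[-0.998, -0.067, 0.0], [-0.067, 0.998, 0.0], [-0.0, 0.0, -1.0]]
ft_force: [0.2, -0.2, -0.1]
gripper_width: 0.0201
gripper_force: 29.9
```

Run:
```python
from h import *
s=get_state();R=np.array(s['ee_rot']);t=np.array(s['tool_pos']);print(t,s['ft_force'],s['wrist_torque'])
d=shot('wrist');P=cloud(d).reshape(-1,3);Q=(P-t)@R
C=Q[(Q[:,2]>-.045)&(Q[:,2]<-.02)&(abs(Q[:,0])<.014)&(abs(Q[:,1])<.008)];print('griptop above TCP',len(C),np.percentile(C[:,2],[5,25,50,75,95]) if len(C) else '')
C=Q[(Q[:,2]>.01)&(Q[:,2]<.025)&(abs(Q[:,0])<.03)&(abs(Q[:,1])<.009)];print('collar',len(C),np.percentile(C[:,2],[5,25,50,75,95]) if len(C) else '')
L=P[(abs(P[:,2]-.09)<.008)&(abs(P[:,0]-.578)<.05)&(abs(P[:,1]-.263)<.035)];print('lid',np.median(L[:,2]))
B=Q[(Q[:,2]>.025)&(Q[:,2]<.06)&(abs(Q[:,0])<.02)&(abs(Q[:,1])<.007)];print('blade y',np.percentile(B[:,1],[3,97]) if len(B) else 0)
outs=[cv2.resize(d['pixels'][130:190,225:291,::-1],(264,240),interpolation=cv2.INTER_CUBIC)]
for n in ['scene','side']:
    d=shot(n);u,v=map(int,pr(d,[.578,.263,.1]));c=(u-15,v-18);print(n,c)
    outs.append(cv2.resize(d['pixels'][c[1]:c[1]+30,c[0]:c[0]+30,::-1],(240,240),interpolation=cv2.INTER_CUBIC))
cv2.imwrite('pics/m7.png',np.hstack(outs))
```

```text
[0.57801378 0.26215029 0.13719053] [ 0.15287329 -0.23156763 -0.10979164] [ 0.02510795  0.02935628 -0.02289476]
griptop above TCP 1606 [-0.03567179 -0.03367208 -0.03306664 -0.0326262  -0.03195415]
collar 239 [0.01068105 0.01308517 0.01370074 0.01442161 0.0162151 ]
lid 0.09067395127946934
blade y [-0.00639035  0.00679305]
scene (192, 119)
side (227, 124)
```

>>> {"method": "play_rows", "body": {
  "dp": [
    [0,0,-0.004],
    [0,0,-0.007],
    [0,0,-0.009],
    [0,0,-0.009],
    [0,0,-0.009],
    [0,0,-0.009]
  ],
  "yaw": [0,0,0,0,0,0],
  "fingers": [-1,-1,-1,-1,-1,-1]
}}

```text
time_s: 17.5
tool_pos: [0.578, 0.2621, 0.1281]
ee_rot: [[-0.998, -0.067, 0.0], [-0.067, 0.998, 0.0], [-0.0, 0.0, -1.0]]
ft_force: [0.2, 0.2, -0.2]
gripper_width: 0.0197
gripper_force: 29.9
```

Run:
```python
from h import *
s=get_state();print(s['ft_force'],s['wrist_torque'])
for k in range(5):
    s=get_state();R=np.array(s['ee_rot']);t=np.array(s['tool_pos'])
    d=shot('wrist');P=cloud(d).reshape(-1,3);Q=(P-t)@R
    C=P[(Q[:,2]>-.04)&(Q[:,2]<-.025)&(abs(Q[:,0])<.014)&(abs(Q[:,1])<.008)]
    D=P[(Q[:,2]>.008)&(Q[:,2]<.02)&(abs(Q[:,0])<.03)&(abs(Q[:,1])<.009)]
    L=P[(abs(P[:,2]-.09)<.008)&(abs(P[:,0]-.578)<.05)&(abs(P[:,1]-.263)<.035)]
    print(np.round(1000*t,1),'top-lid',np.round(1000*(np.median(C[:,2])-np.median(L[:,2])),1),'collar-lid',np.round(1000*(np.median(D[:,2])-np.median(L[:,2])),1))
for n in ['scene','side']:
    P=cloud(shot(n)).reshape(-1,3);B=P[(abs(P[:,0]-.545)<.01)&(abs(P[:,1]-.263)<.03)&(abs(P[:,2]-.09)<.01)];print(n,'lid z',np.median(B[:,2]))
outs=[cv2.resize(load('wrist')['pixels'][110:190,215:301,::-1],(258,240),interpolation=cv2.INTER_CUBIC)]
for n in ['scene','side']:
    d=load(n);u,v=map(int,pr(d,[.578,.263,.1]));r=20
    outs.append(cv2.resize(d['pixels'][v-r:v+r,u-r:u+r,::-1],(260,240),interpolation=cv2.INTER_CUBIC))
cv2.imwrite('pics/m8.png',np.hstack(outs))
```

```text
[ 0.15323326  0.22673684 -0.24794237] [ 0.01736778 -0.01021887 -0.04414126]
[578.  262.1 128.1] top-lid 70.5 collar-lid 23.8
[578.  262.1 128.1] top-lid 70.6 collar-lid 23.8
[578.  262.1 128.1] top-lid 70.5 collar-lid 23.8
[577.9 262.1 128. ] top-lid 70.5 collar-lid 23.8
[578.  262.1 128. ] top-lid 70.5 collar-lid 23.8
scene lid z 0.08946766216206037
side lid z 0.09081158469061812
```

View pics/m8.png

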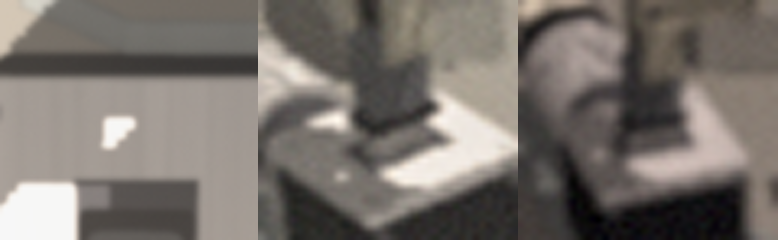

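The blade is in the slot with the collar about 24 mm above the lid. The measured top-to-lid distance is 70.5 mm, as required, and there is no contact force. I'm handing in.

```bash
python3 -c "from bench import close_job;print(close_job())"
```

```text
the job is handed in; nothing more can be done
None
```

The job is handed in at about 18 s: the box is square against the lamp's port plate, and the sensor hangs free in the slot with its disc facing the lamp and the depth line level with the lid to within about 0.3 mm by camera; the bottle, beaker and timer were not touched.

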